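Snap the die cassette into its dock and lock it

TASK

Slide the blue die cassette along the white loading board, without lifting it, squarely into the mouth of the dock until the brass spring catch clicks home in the notch in its side and holds it. Push only as hard as the catch needs, never with more than 30 N: the block behind it is not to be rammed. Then push the red lock slide fully to its end stop, in the same direction as the cassette went in, and leave the other things on the table where they are.

Things in the scene. Friction and masses are not known exactly. Their poses are not given: they have to be found in the camera images.
- dock_mouth (a point): Middle of the dock's mouth, on the top of its white board (6 mm above the table). Fixed. +x = the way in, z up. Board: 264 mm wide, reaching 215 mm out of the mouth. Aluminium rails, 120 mm apart inside, start here; flared lead-ins, 26 mm tall, reach out to x = -31 mm (157 mm apart). Lips on the rails reach in to 55 mm from the middle line at 34 to 38 mm above the board.
- dock_seat (a point): Fixed point 50 mm inside the mouth, on the board: the cassette's centre at the click in the middle setting. The user sets the grey stop block with its brass catch (dock's -y side) anew each time; the true place lies up to 12 mm either way along x, not reported. 3 mm past the click the front meets the block solidly. The block (30 mm tall) has a springy push-out pin, 2 to 5 N.
- die_catch (a joint): Spring catch, in m: 0 = home (nose out in the channel, or in the cassette's notch). The cassette's front shoulder pushes it aside by about 6 to 10 mm, beginning about 40 mm before the click; then it springs back to 0: the click. Passing it takes a push of about 8 to 15 N, which drops at the click. Cassette and dock are smooth (friction about 0.25).
- cassette_center (a point): Centre (half-way up) of the blue cassette, a steel heel die sunk in its pocket: 120 mm long (its x; +x end enters first), 116 mm wide, 30 mm tall, about 0.45 kg, too wide to grasp. It lies on the board before the mouth, up to 0.2 rad askew and 35 mm to a side. Each side has a notch 30 mm long, 11 mm deep, 24 mm behind the front end. Side and rear faces are flat.
- lock_grip (a point): Middle of the upright red grip of the lock slide: 14 mm along the dock's x, 22 mm along y, from 13 to 53 mm above the board (this point: 39 mm). Its track, 12 mm tall, runs beside the dock along its x, 97 mm from the middle line on the dock's -y side.
- lock_slide (a joint): Travel of the lock slide in m: 0 = open, 0.045 = locked, at the end stop; grows as the grip moves in the dock's +x. Starts between 0 and 0.012. Friction about 2 N.
- tape_roll_mid (a point): Roll of black tape, 62 mm across and 19 mm tall, its centre; bystander beside the dock.
- round_die_mid (a point): Round steel die, 40 mm across and 35 mm tall, its centre; bystander beside the dock.
- sand_block_mid (a point): Cork sanding block, 60 x 90 x 30 mm, its centre; bystander beside the dock.
- mallet_mid (a point): Mallet, 257 mm long, lying on the table to the right, its centre; bystander.

How it is judged (in metres and radians):
On the way, in this order (a step that is already met when the one before it is completed fails the run):
1. the cassette is in the dock with the catch clicked home in its notch, the lock slide still open (x of cassette_center in the frame of dock_mouth above 0.034 m and y of cassette_center in the frame of dock_mouth between -0.005 and 0.005 m and value of joint die_catch below 0.0015 m and value of joint lock_slide below 0.025 m), for 0.2 s.
2. the lock slide is at its end stop (value of joint lock_slide above 0.042 m), for 0.2 s.
At the end, for the whole second after the job is handed in: The cassette lies at rest in the dock, its centre more than 34 mm inside the mouth, within 5 mm of the middle line, square within 0.06 rad and flat within 0.05 rad, with the catch back home (within 1.5 mm) behind its shoulder and the lock slide within 3 mm of its end stop (x of cassette_center in the frame of dock_mouth above 0.034 m and y of cassette_center in the frame of dock_mouth between -0.005 and 0.005 m and angle between the x axis of cassette_center and the x axis of dock_mouth, either way round below 0.06 rad and angle between cassette_center's own z axis and vertical below 0.05 rad and value of joint die_catch below 0.0015 m and value of joint lock_slide above 0.042 m and linear speed of cassette below 0.01 m/s); the robot touches nothing.
It fails at once if the cassette is rammed: pushed with more than 30 N (contact force between cassette and the fingers above 30 N or contact force between cassette and the arm above 30 N).
It fails at once if the cassette is lifted off the board by more than 15 mm (height (world z) of cassette_center above 0.036 m).
It fails at once if a bystander is moved by more than 20 mm (distance of any of tape_roll_mid, round_die_mid, sand_block_mid, mallet_mid from where it was at the start of the episode above 0.02 m).
It also fails if it takes over 72 s, if anything falls off the work surface, if the arm or the gripper's body presses on something with over 40 N, if the wrist force passes 120 N, or if a joint passes its speed limit or range.

ROBOT

A 7-joint arm with a two-finger parallel gripper is mounted at the origin on a cart in front of the work surface, level with it; the furniture and walls round the work are solid. World frame = base frame: x ahead of the robot, y to its left, z up, the work surface at z = 0. Lengths are in mm, angles in rad, forces in N, time in s.
With the tool pointing down it reaches from about 350 to 900 mm from the base axis. Payload 7.2 kg.
Tool frame: the origin (TCP) lies midway between the tips of the shut fingers; the grasp point (between the pads) lies 19 mm behind it; z points along the fingers, y is the line along which they close (so a half turn about z gives the same grasp; the last joint's range is limited). The gripper opens to 88 mm and grips with 3 to 60 N. Pads are 20 mm wide; open, the fingers measure 115 mm over their backs; the gripper's body (75 mm by 178 mm) begins 61 mm behind the grasp point.
Start: joints at [1.249, 0.411, -0.013, 1.596, 0.006, 1.134, -0.082], TCP at [156.915, -604.985, 222.653] pointing down, gripper open.
Joint ranges: [-2.95, 2.95], [-0.29, 1.99], [-1.47, 1.44], [0.14, 2.54], [-1.03, 4.17], [0.13, 1.85], [-2.86, 2.86]. Speed limits (rad/s): [2.39, 2.39, 3.01, 3.01, 3.14, 3.14, 3.14].

INTERFACE

Orientations are given as [roll, pitch, yaw] about the fixed x, y, z axes, in that order (R = Rz(yaw) Ry(pitch) Rx(roll)).
In Python, from bench import manip gives the robot as it stands. The module is installed in compiled form; this text tells all that it offers.
- The arm moves only by the tool servo_tool, never from a script. Its argument "steps" is a list of rows, each an object with "slide": the shift along the tool's x, y, z in m, a list of three; "twist": the turn, a rotation vector about the tool's x, y, z in degrees, a list of three; "fingers": the closure, from -1 (fully open) to 1 (shut). A call has 1 to 5 rows; each row shifts and turns the commanded pose from where the row before left it, along the tool's axes as they then stand; what a row does not reach is not made up. A row lasts 1/8 s, in which the tool goes at most 62.5 mm and 10.7 degrees, less where a joint would pass 70% of its speed; a pose out of reach is approached as far as the arm can. A call is refused whole if a number of a shift passes 0.0625 or a number of a turn 10.7, either way. A call with a gripper value outside its range is refused whole. The fingers move at their own pace and stop on an object; "force" is the grip in N (left out, the last holds). Time passes only in rows, so rows that do not move let the fingers close. It gives the time, the measured TCP pose, the force, the opening and the grip force at its end, in the units of the state.
- manip.observe(): the state, without advancing time (a new reading comes with each control period).
- manip.get_image(name): name is "scene" or "top" or "wrist"; returns the picture (384x512x3 uint8, blue, green, red); there is no depth.
- manip.camera_params(name): a dict with "fx", "fy", "cx", "cy" (pixels), "position" and "orientation" of the camera in the world; the wrist camera has in their place "hand_eye" (4x4, takes a point from camera to tool coordinates, whose origin is the TCP and whose axes are the flange's). Camera axes: x right, y up, looking along -z (the intrinsics and any distortion apply to the point x, -y, -z); pixel columns grow to the right and rows downward; lengths in mm; the calibration is good to about 2 mm. A picture is of the moment at which its call begins: read the wrist's pose just before it. camera_params takes no time and is no camera call.
- manip.finish_job(): hands the job in; it is judged then, once.
The state is a dict: "time_s": time; "joint_pos": joint angles; "dq": joint speeds; "joint_torque": joint torques, N m; "tcp_pos": TCP position; "ee_rot": TCP orientation; "ft_force": force on the tool from outside, world axes, zero at the start; "wrist_torque": the same for the moment, N m; "width": finger opening in mm; "finger_force": force on a finger pad.
Only numpy, scipy, OpenCV 4.12 (cv2) and the standard library are available. Lean on these libraries where they do the work, as an engineer would, in place of code of your own. Each camera call takes 0.05 s, during which the arm holds its last target. There are 200 camera calls.

## Working session

There is one attempt and no reset: what is moved stays moved. The work goes in short steps, Python scripts to look and compute and a tool call to move; the robot and the scene stay as the last step left them, time stands still between calls to the robot, and variables do not carry over. Pictures are saved under pics/ and viewed, at most 10 in all, crops included, and the job is handed in when it is done.

Besides the shell and the picture viewer there is one more tool, called after "Call:" by a JSON object that holds its "method" and its "body", one argument or row to a line. servo_tool: Moves the arm, as the interface text tells. Its arguments: {"type":"object","properties":{"steps":{"type":"array"},"force":{"type":"number"}},"required":["steps"]}

```bash
mkdir -p pics; python3 - <<'E'
from bench import manip
import cv2
print(manip.observe())
for n in("scene","top"):
    cv2.imwrite(f"pics/{n}0.png",manip.get_image(n)); print(n,manip.camera_params(n))
print(manip.camera_params("wrist"))
E
```

```text
{'time_s': 0.0, 'joint_pos': array([ 1.24882707,  0.41185613, -0.01271284,  1.59704825,  0.00560648,
        1.13433034, -0.08220337]), 'dq': array([-0.00122892,  0.00030438,  0.00075477,  0.00015839,  0.00112205,
        0.00092495,  0.00120732]), 'joint_torque': array([-1.52324828e-03, -5.87955415e+01,  6.41113892e-01, -2.91082013e+01,
       -5.39161626e-02,  1.83424592e-02,  1.21258677e-04]), 'tcp_pos': array([ 156.73453914, -604.49088231,  221.83464574]), 'ee_rot': array([-3.13999074e+00,  1.20027213e-04,  2.53794133e-01]), 'ft_force': array([-0.54270278, -1.25598802, -0.1097667 ]), 'wrist_torque': array([0.06865361, 0.03764703, 0.01841628]), 'finger_force': 0.0, 'width': 87.80069760550909}
scene {'fx': 387.147797278335, 'fy': 387.147797278335, 'cx': 254.70022135120885, 'cy': 186.38211169163907, 'position': array([ 198.63261564, -402.0801273 ,  673.11019446]), 'orientation': array([ 0.76442308, -0.00574549, -0.74149843])}
top {'fx': 367.33308355581926, 'fy': 367.33308355581926, 'cx': 258.23508095561124, 'cy': 193.69380135096148, 'position': array([419.4844559 ,   1.33829979, 907.17230141]), 'orientation': array([ 0.19503576,  0.02814189, -1.54734379])}
{'fx': 334.4672206703861, 'fy': 334.4672206703861, 'cx': 259.45042573126887, 'cy': 194.64052448192533, 'hand_eye': array([[-7.02402061e-04,  9.69818415e-01,  2.43827291e-01,
         6.58256375e+01],
       [ 9.99997852e-01,  2.05749325e-04,  2.06236581e-03,
         2.69514505e-01],
       [ 1.94995305e-03,  2.43828215e-01, -9.69816477e-01,
        -1.61772733e+02],
       [ 0.00000000e+00,  0.00000000e+00,  0.00000000e+00,
         1.00000000e+00]])}
```

View pics/top0.png

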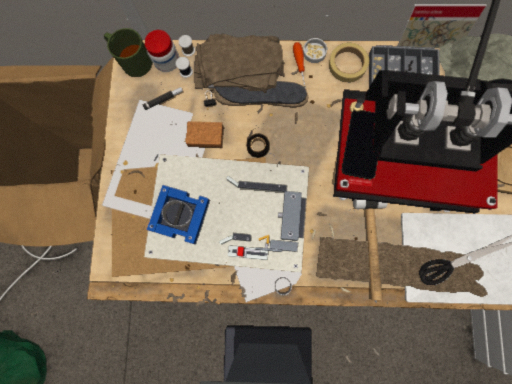

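View pics/scene0.png

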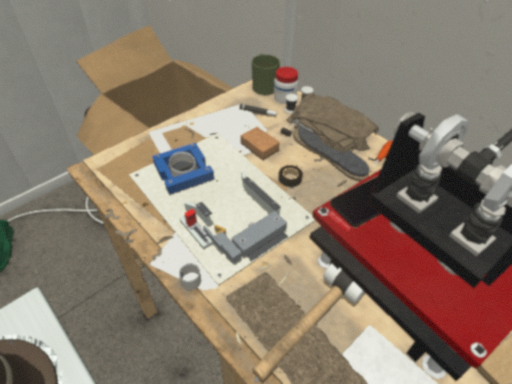

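Top view: board at roughly (150–308, 158–270), with the blue cassette at (179,213). The grey block is at (290,215) and the red grip at (240,252). The tape roll is at (258,146), the cork at (205,134), and the round die near (283,285). I'll zoom in and measure.

```bash
cat > h.py <<'E'
from bench import manip
import cv2, numpy as np
from scipy.spatial.transform import Rotation as R
def campose(n, st=None):
    p=manip.camera_params(n)
    if n=="wrist":
        T=np.eye(4);T[:3,:3]=R.from_euler('xyz',st["ee_rot"]).as_matrix();T[:3,3]=st["tcp_pos"]
        T=T@p["hand_eye"];return p,T[:3,:3],T[:3,3]
    return p,R.from_euler('xyz',p["orientation"]).as_matrix(),np.array(p["position"])
def ray(n,uv,z,st=None):
    p,Rm,t=campose(n,st); uv=np.atleast_2d(uv).astype(float)
    d=np.c_[(uv[:,0]-p["cx"])/p["fx"],-(uv[:,1]-p["cy"])/p["fy"],-np.ones(len(uv))]@Rm.T
    return t+d*((z-t[2])/d[:,2])[:,None]
def proj(n,P,st=None):
    p,Rm,t=campose(n,st); q=(np.atleast_2d(P)-t)@Rm
    return np.c_[p["cx"]-p["fx"]*q[:,0]/q[:,2],p["cy"]+p["fy"]*q[:,1]/q[:,2]]
E
python3 - <<'E'
from h import *
im=cv2.imread("pics/top0.png")
cv2.imwrite("pics/crop0.png",cv2.resize(im[150:300,140:320],None,fx=4.4,fy=4.0 if 0 else 4.0*1.0,interpolation=cv2.INTER_CUBIC) if 0 else cv2.resize(im[150:300,140:330],None,fx=4,fy=4,interpolation=cv2.INTER_CUBIC))
h=cv2.cvtColor(im,cv2.COLOR_BGR2HSV)
m=cv2.inRange(h,(100,120,60),(125,255,255)); c=max(cv2.findContours(m,0,2)[0],key=cv2.contourArea)
r=cv2.minAreaRect(c);b=cv2.boxPoints(r);w=ray("top",b,36);print("cass",r,w.round(1),w.mean(0).round(1))
E
```

```text
cass ((177.6957244873047, 213.87367248535156), (50.16985321044922, 47.425724029541016), 17.35402488708496) [[500.1 295.   36. ]
 [611.6 269.2  36. ]
 [576.5 149.5  36. ]
 [467.1 177.7  36. ]] [538.8 222.9  36. ]
```

View pics/crop0.png

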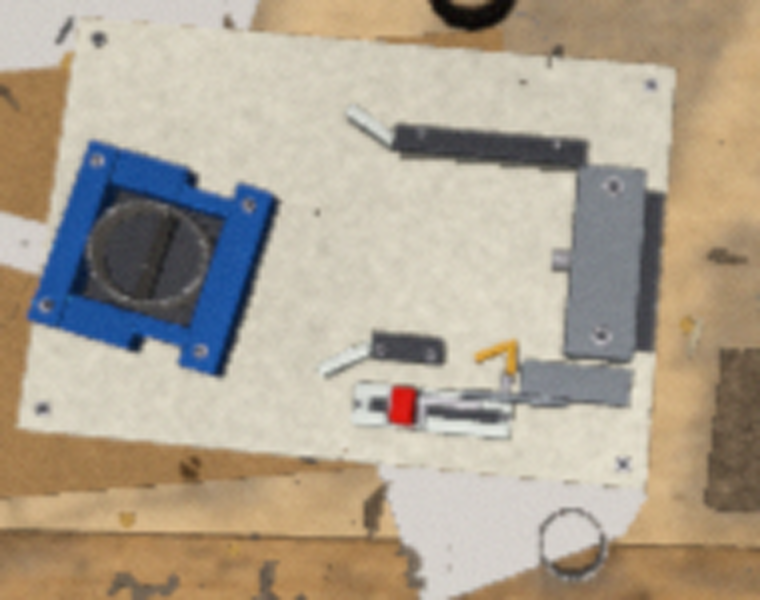

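```bash
python3 - <<'E'
from h import *
f=lambda a:np.array(a)/4+[140,150]-0.375
P=ray("top",f([(80,15),(675,70),(645,488),(18,428)]),6)[:,:2]
TL,TR,BR,BL=P;print(P.round(1))
print("W",np.linalg.norm(TL-BL),np.linalg.norm(TR-BR),"L",np.linalg.norm(TR-TL),np.linalg.norm(BR-BL))
x=(TR-TL)+(BR-BL);y=(TL-BL)+(TR-BR)
ax=np.arctan2(x[1],x[0]);ay=np.arctan2(y[1],y[0])-np.pi/2;print("yaw",ax,ay)
a=(ax+ay)/2;X=np.array([np.cos(a),np.sin(a)]);Y=np.array([-X[1],X[0]])
mid=(TL+BL)/2;M=mid+215*X
print("mouth",M)
L=lambda uv,z:np.array([(q[:2]-M)@np.c_[X,Y] for q in ray("top",f(uv),z)]).round(1)
print("rail starts top (38+6)",L([(397,125),(397,148),(372,332),(372,358)],44))
print("rail ends",L([(586,140),(445,350)],44))
print("flare tips z32",L([(350,105),(325,375)],32))
print("grip top z59",L([(390,388),(416,388),(416,423),(390,423)],59))
print("block z36",L([(580,167),(566,355),(645,170)],36),"pin",L([(553,260)],20), "catch",L([(478,358),(517,343),(508,380)],25))
print("trackends z18",L([(353,405),(512,415)],18))
h=cv2.cvtColor(cv2.imread("pics/top0.png"),cv2.COLOR_BGR2HSV)
# cassette corners hand
C=ray("top",f([(92,141),(277,192),(218,374),(30,318)]),36)[:,:2]
c=C.mean(0);v=(C[1]-C[0])+(C[2]-C[3]);print("cass",C.round(1),c,"local",(c-M)@np.c_[X,Y],"yaw rel",np.arctan2(v[1],v[0])-a, [np.linalg.norm(C[i]-C[i-1]) for i in range(4)])
E
```

```text
[[698.3 287.6]
 [667.6 -94.3]
 [408.7 -75.7]
 [435.4 305.8]]
W 263.49440678229 259.62763898734204 L 383.1103198148639 382.3964431436432
yaw -1.645808213270715 -1.641298750283306
mouth [551.2222102   82.25902435]
rail starts top (38+6) [[  0.1  69.1]
 [  1.6  55. ]
 [ -1.3 -56.4]
 [  0.3 -71.5]]
rail ends [[114.3  70.1]
 [ 42.5 -62.8]]
flare tips z32 [[-31.4  81.8]
 [-27.6 -83.4]]
grip top z59 [[  14.1  -88.5]
 [  28.9  -87.1]
 [  31.  -106.8]
 [  16.2 -108.2]]
block z36 [[112.3  55. ]
 [113.4 -58.5]
 [151.4  56.7]] pin [[101.1  -0.7]] catch [[ 61.6 -64.4]
 [ 84.  -53.3]
 [ 80.6 -75.6]]
trackends z18 [[-10.7 -98.9]
 [ 84.8 -95.7]]
cass [[608.8 264.5]
 [579.2 149.3]
 [469.1 178.9]
 [499.8 293.9]] [539.23221287 221.65194876] local [-138.15255304  -22.09116335] yaw rel -0.18394680578311906 [np.float64(112.87289123404986), np.float64(119.02796919717181), np.float64(114.03545742239318), np.float64(119.02819916477583)]
```

Measured: dock mouth is about (551, 82) with yaw −1.643. The cassette is at dock-local (−138, −22), turned −0.18 rad, and the block face is at about 113. So the click should come with the cassette's centre at about 50.

Plan:
1. Push the cassette's −y side with both open fingers (tool x = dock y) to square and centre it.
2. Push its rear face into the dock.

Now I'll turn the tool and head over.

Call:
{"method": "servo_tool", "body": {
  "steps": [
    {"slide": [0,0,0],"twist": [0,0,9.35],"fingers": -1},
    {"slide": [0,0,0],"twist": [0,0,9.35],"fingers": -1},
    {"slide": [0.019,-0.0515,0],"twist": [0,0,0],"fingers": -1},
    {"slide": [0.019,-0.0515,0],"twist": [0,0,0],"fingers": -1},
    {"slide": [0.019,-0.0515,0],"twist": [0,0,0],"fingers": -1}
  ]
}}

```text
time_s: 0.72
tcp_pos: [225.5, -453.2, 222.2]
ee_rot: [-3.141, 0.0, -0.073]
ft_force: [1.3, 0.2, 0.2]
width: 87.8
finger_force: 0.0
```

Call:
{"method": "servo_tool", "body": {
  "steps": [
    {"slide": [0.019,-0.0515,0],"twist": [0,0,0],"fingers": -1},
    {"slide": [0.019,-0.0515,0],"twist": [0,0,0],"fingers": -1},
    {"slide": [0.019,-0.0515,0],"twist": [0,0,0],"fingers": -1},
    {"slide": [0.019,-0.0515,0],"twist": [0,0,0],"fingers": -1},
    {"slide": [0.019,-0.0515,0],"twist": [0,0,0],"fingers": -1}
  ]
}}

```text
time_s: 1.35
tcp_pos: [338.7, -203.4, 222.7]
ee_rot: [3.141, -0.0, -0.073]
ft_force: [0.8, -1.2, 0.7]
width: 87.7
finger_force: 0.0
```

Call:
{"method": "servo_tool", "body": {
  "steps": [
    {"slide": [0.0094,-0.055,0],"twist": [0,0,0],"fingers": -1},
    {"slide": [0.0094,-0.055,0],"twist": [0,0,0],"fingers": -1},
    {"slide": [0.0094,-0.055,0],"twist": [0,0,0],"fingers": -1},
    {"slide": [0.0094,-0.055,0],"twist": [0,0,0],"fingers": -1},
    {"slide": [0.0094,-0.055,0],"twist": [0,0,0],"fingers": -1}
  ]
}}

```text
time_s: 1.98
tcp_pos: [405.2, 67.4, 222.7]
ee_rot: [3.141, -0.0, -0.073]
ft_force: [0.3, -0.4, -0.3]
width: 88.0
finger_force: 0.0
```

Call:
{"method": "servo_tool", "body": {
  "steps": [
    {"slide": [0.0094,-0.055,0],"twist": [0,0,0],"fingers": -1},
    {"slide": [0.0094,-0.055,0],"twist": [0,0,0],"fingers": -1},
    {"slide": [0.0094,-0.055,0],"twist": [0,0,0],"fingers": -1},
    {"slide": [0,0,0],"twist": [0,0,0],"fingers": -1}
  ]
}}

```text
time_s: 2.48
tcp_pos: [444.6, 232.7, 222.2]
ee_rot: [-3.139, 0.002, -0.066]
ft_force: [0.3, 0.1, -0.7]
width: 87.5
finger_force: 0.0
```

```bash
cat >> h.py <<'E'
M=np.array([551.2,82.3]);A=-1.6435;X=np.array([np.cos(A),np.sin(A)]);Y=np.array([-X[1],X[0]])
def loc(p): return (np.atleast_2d(p)[:,:2]-M)@np.c_[X,Y]
def rep():
    s=manip.observe();print("t",round(s["time_s"],2),"loc",loc(s["tcp_pos"])[0].round(1),"z",s["tcp_pos"][2].round(1),"rot",s["ee_rot"].round(4),"Fdock",(s["ft_force"][:2]@np.c_[X,Y]).round(2),s["ft_force"][2].round(2),"w",round(s["width"],1));return s
def cass(n,name=None,st=None):
    im=manip.get_image(n)
    if name: cv2.imwrite("pics/"+name,im)
    m=cv2.inRange(cv2.cvtColor(im,cv2.COLOR_BGR2HSV),(100,120,60),(125,255,255))
    c=max(cv2.findContours(m,0,2)[0],key=cv2.contourArea);w=loc(ray(n,c[:,0],36,st)).astype(np.float32)
    r=cv2.minAreaRect(w);print(n,"cass ctr",np.round(r[0],1),"size",np.round(r[1],1),"ang",r[2], "corners",cv2.boxPoints(r).round(1).tolist())
E
python3 - <<'E'
from h import *
s=rep();print(s["joint_pos"].round(2))
cass("wrist","w1.png",s)
E
```

```text
t 2.48 loc [-142.3 -117.2] z 222.2 rot [-3.139e+00  1.500e-03 -6.650e-02] Fdock [-0.08  0.31] -0.71 w 87.5
[ 0.02  0.28 -0.71  1.85  0.2   1.08 -2.41]
wrist cass ctr [-141.1  -23.5] size [114.1 117.6] ang 78.80875396728516 corners [[-209.89999389648438, -68.0], [-94.5, -90.9000015258789], [-72.4000015258789, 21.0], [-187.8000030517578, 43.900001525878906]]
```

View pics/w1.png

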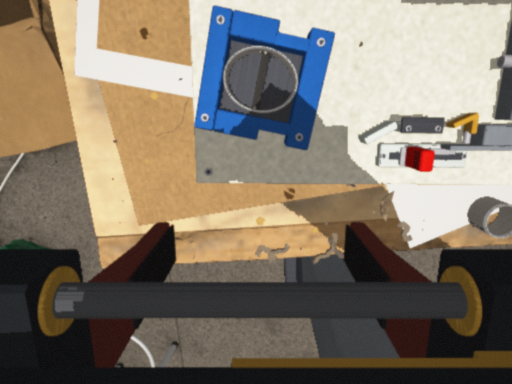

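The wrist view agrees: the cassette centre is at local (−141, −23), seen at pixels (265,80). The red grip is at (420,158). Next I descend beside the cassette's −y face.

Call:
{"method": "servo_tool", "body": {
  "steps": [
    {"slide": [-0.001,-0.003,0.052],"twist": [0,0,0.35],"fingers": -1},
    {"slide": [0,-0.003,0.052],"twist": [0,0,0],"fingers": -1},
    {"slide": [0,0,0.052],"twist": [0,0,0],"fingers": -1},
    {"slide": [0,0,0.05],"twist": [0,0,0],"fingers": -1},
    {"slide": [0,0,0],"twist": [0,0,0],"fingers": -1}
  ]
}}

```text
time_s: 3.15
tcp_pos: [442.4, 231.3, 14.0]
ee_rot: [3.137, 0.006, -0.08]
ft_force: [-0.3, 0.1, -0.1]
width: 88.0
finger_force: 0.0
```

```bash
python3 - <<'E'
from h import *
s=rep();print(s["joint_pos"].round(2))
E
```

```text
t 3.15 loc [-140.7 -119.4] z 14.0 rot [ 3.137   0.0059 -0.0797] Fdock [-0.04 -0.33] -0.1 w 88.0
[-0.14  0.56 -0.56  2.04  0.47  0.67 -2.66]
```

Call:
{"method": "servo_tool", "body": {
  "steps": [
    {"slide": [0,-0.007,0],"twist": [0,0,0],"fingers": -1},
    {"slide": [0,0,0],"twist": [0,0,0],"fingers": -1}
  ]
}}

```text
time_s: 3.4
tcp_pos: [446.8, 242.6, 19.0]
ee_rot: [-3.139, -0.003, -0.079]
ft_force: [-0.4, 1.1, 1.0]
width: 87.7
finger_force: 0.0
```

```bash
python3 - <<'E'
from h import *
s=rep();print(s["joint_pos"].round(2))
E
```

```text
t 3.4 loc [-152.3 -115.8] z 19.0 rot [-3.1393 -0.0035 -0.0785] Fdock [-1.09 -0.48] 1.0 w 87.7
[-0.15  0.56 -0.56  2.03  0.47  0.68 -2.67]
```

Call:
{"method": "servo_tool", "body": {
  "steps": [
    {"slide": [0.005,0.003,0.004],"twist": [0,0,0],"fingers": -1},
    {"slide": [0.006,0,0],"twist": [0,0,0],"fingers": -1},
    {"slide": [0.005,0,0],"twist": [0,0,0],"fingers": -1},
    {"slide": [0.005,0,0],"twist": [0,0,0],"fingers": -1},
    {"slide": [0.005,0,0],"twist": [0,0,0],"fingers": -1}
  ]
}}

```text
time_s: 4.03
tcp_pos: [471.1, 236.2, 12.5]
ee_rot: [3.141, 0.0, -0.079]
ft_force: [-0.5, -0.3, -0.1]
width: 87.7
finger_force: 0.4
```

Call:
{"method": "servo_tool", "body": {
  "steps": [
    {"slide": [0.005,0,0],"twist": [0,0,0],"fingers": -1},
    {"slide": [0.005,0,0],"twist": [0,0,0],"fingers": -1},
    {"slide": [0.004,0,0],"twist": [0,0,0],"fingers": -1},
    {"slide": [0.003,0,0],"twist": [0,0,0],"fingers": -1},
    {"slide": [0,0,0],"twist": [0,0,0],"fingers": -1}
  ]
}}

```text
time_s: 4.65
tcp_pos: [488.3, 235.0, 12.7]
ee_rot: [-3.141, -0.0, -0.079]
ft_force: [0.3, -0.4, 0.4]
width: 87.6
finger_force: 0.0
```

```bash
python3 - <<'E'
from h import *
s=rep();print(s["joint_pos"].round(2))
cass("wrist","w2.png",s);cass("top","t2.png")
E
```

```text
t 4.65 loc [-147.8  -73.8] z 12.7 rot [-3.1413e+00 -4.0000e-04 -7.8800e-02] Fdock [0.33 0.35] 0.35 w 87.6
[-0.12  0.61 -0.55  1.95  0.48  0.71 -2.61]
wrist cass ctr [-147.1  -14.8] size [ 93.6 117.4] ang 89.64530181884766 corners [[-206.0, -61.29999923706055], [-88.69999694824219, -62.0], [-88.0999984741211, 31.600000381469727], [-205.5, 32.400001525878906]]
top cass ctr [-144.8   10.7] size [ 82.5 121.4] ang 89.71468353271484 corners [[-205.8000030517578, -30.200000762939453], [-84.4000015258789, -30.799999237060547], [-83.9000015258789, 51.70000076293945], [-205.3000030517578, 52.29999923706055]]
```

View pics/w2.png

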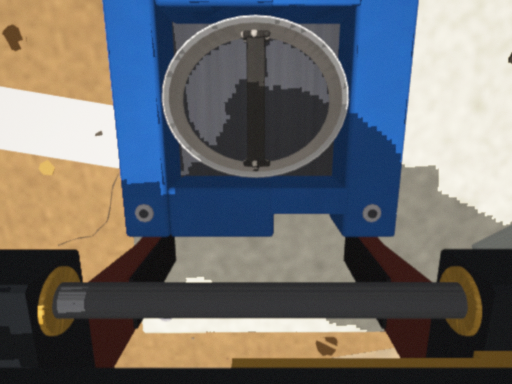

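The cassette is now square, with the wrist view showing the fingers against its −y face. It's centred at about x=−146, y=−4. I'll push 4 mm more, back off, and rise.

Call:
{"method": "servo_tool", "body": {
  "steps": [
    {"slide": [0.004,0,0],"twist": [0,0,0],"fingers": -1},
    {"slide": [0,0,0],"twist": [0,0,0],"fingers": -1},
    {"slide": [-0.02,0,0],"twist": [0,0,0],"fingers": -1},
    {"slide": [-0.01,0,-0.045],"twist": [0,0,0],"fingers": -1},
    {"slide": [0,0,-0.045],"twist": [0,0,0],"fingers": -1}
  ]
}}

```text
time_s: 5.38
tcp_pos: [460.8, 237.1, 103.3]
ee_rot: [3.141, 0.002, -0.077]
ft_force: [0.6, -0.3, 1.0]
width: 88.1
finger_force: 0.0
```

```bash
python3 - <<'E'
from h import *
s=rep()
cass("wrist",None,s)
E
```

```text
t 5.38 loc [-147.8 -101.4] z 103.3 rot [ 3.1409e+00  1.5000e-03 -7.7300e-02] Fdock [0.26 0.62] 0.98 w 88.1
wrist cass ctr [-147.2  -13.8] size [ 88.1 117.9] ang 89.67459106445312 corners [[-206.39999389648438, -57.5], [-88.5, -58.099998474121094], [-88.0, 30.0], [-205.89999389648438, 30.600000381469727]]
```

Call:
{"method": "servo_tool", "body": {
  "steps": [
    {"slide": [0,0,0],"twist": [0,0,-10.0],"fingers": -0.36},
    {"slide": [0,0,0],"twist": [0,0,-10.0],"fingers": -0.36},
    {"slide": [0,0,0],"twist": [0,0,-10.0],"fingers": -0.36},
    {"slide": [0,0,0],"twist": [0,0,-10.0],"fingers": -0.36},
    {"slide": [0,0,0],"twist": [0,0,-10.0],"fingers": -0.36}
  ]
}}

```text
time_s: 6.05
tcp_pos: [462.2, 237.0, 102.6]
ee_rot: [3.141, -0.0, 0.8]
ft_force: [-0.1, -0.7, 0.6]
width: 59.9
finger_force: 0.0
```

Call:
{"method": "servo_tool", "body": {
  "steps": [
    {"slide": [0,0,0],"twist": [0,0,-10.0],"fingers": -0.36},
    {"slide": [0,0,0],"twist": [0,0,-10.0],"fingers": -0.36},
    {"slide": [0,0,0],"twist": [0,0,-10.0],"fingers": -0.36},
    {"slide": [0,0,0],"twist": [0,0,-10.2],"fingers": -0.36},
    {"slide": [0.03,0.034,0],"twist": [0,0,0],"fingers": -0.36}
  ]
}}

```text
time_s: 6.68
tcp_pos: [497.7, 262.4, 102.2]
ee_rot: [-3.141, 0.003, 1.497]
ft_force: [1.6, 0.1, 0.9]
width: 59.8
finger_force: 0.0
```

Call:
{"method": "servo_tool", "body": {
  "steps": [
    {"slide": [0.03,0.034,0],"twist": [0,0,0],"fingers": -0.36},
    {"slide": [0.032,0.033,0],"twist": [0,0,0],"fingers": -0.36},
    {"slide": [0,0,0],"twist": [0,0,0],"fingers": -0.36}
  ]
}}

```text
time_s: 7.05
tcp_pos: [571.1, 323.2, 102.0]
ee_rot: [-3.142, -0.002, 1.495]
ft_force: [0.3, -0.3, -0.4]
width: 59.8
finger_force: 0.0
```

```bash
python3 - <<'E'
from h import *
s=rep();print(s["joint_pos"].round(2))
E
```

```text
t 7.05 loc [-241.7    2.3] z 102.0 rot [-3.1415e+00 -1.9000e-03  1.4954e+00] Fdock [0.23 0.34] -0.43 w 59.8
[-0.    0.77 -0.93  1.59  0.67  1.12 -1.17]
```

Call:
{"method": "servo_tool", "body": {
  "steps": [
    {"slide": [0,-0.002,0.044],"twist": [0,0,0],"fingers": -0.36},
    {"slide": [0,0,0.044],"twist": [0,0,0],"fingers": -0.36},
    {"slide": [0,0,0],"twist": [0,0,0],"fingers": -0.36},
    {"slide": [-0.008,0,0],"twist": [0,0,0],"fingers": -0.36},
    {"slide": [-0.008,0,0],"twist": [0,0,0],"fingers": -0.36}
  ]
}}

```text
time_s: 7.68
tcp_pos: [567.4, 305.3, 16.7]
ee_rot: [3.139, -0.001, 1.495]
ft_force: [0.3, 0.5, 0.1]
width: 60.0
finger_force: 0.0
```

Call:
{"method": "servo_tool", "body": {
  "steps": [
    {"slide": [-0.008,0,0],"twist": [0,0,0],"fingers": -0.36},
    {"slide": [-0.008,0,0],"twist": [0,0,0],"fingers": -0.36},
    {"slide": [-0.008,0,0],"twist": [0,0,0],"fingers": -0.36},
    {"slide": [-0.01,0,0],"twist": [0,0,0],"fingers": -0.36},
    {"slide": [-0.01,0,0],"twist": [0,0,0],"fingers": -0.36}
  ]
}}

```text
time_s: 8.3
tcp_pos: [563.0, 260.8, 14.6]
ee_rot: [-3.142, 0.0, 1.496]
ft_force: [-0.5, 1.4, 1.0]
width: 59.6
finger_force: 0.5
```

```bash
python3 - <<'E'
from h import *
s=rep()
cass("top","t3.png")
E
```

```text
t 8.3 loc [-178.9   -1.1] z 14.6 rot [-3.1415e+00  1.0000e-04  1.4956e+00] Fdock [-1.35 -0.63] 1.03 w 59.6
top cass ctr [-223.3  375.2] size [0. 0.] ang 0.0 corners [[-223.3000030517578, 375.20001220703125], [-223.3000030517578, 375.20001220703125], [-223.3000030517578, 375.20001220703125], [-223.3000030517578, 375.20001220703125]]
```

View pics/t3.png

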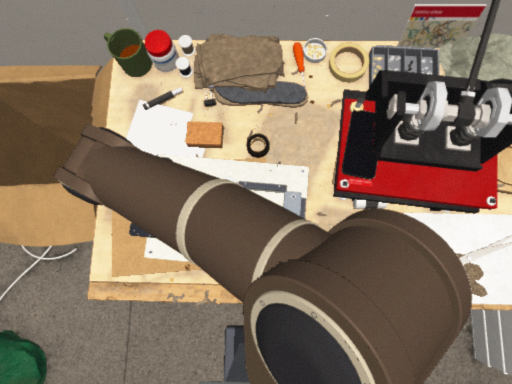

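The arm blocks the top view, so I'll check with the scene camera.

```bash
python3 - <<'E'
from h import *
im=manip.get_image("scene")[120:300,110:330]
cv2.imwrite("pics/s3.png",cv2.resize(im,None,fx=3.3,fy=3.3,interpolation=cv2.INTER_CUBIC))
E
```

```text
(no output)
```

View pics/s3.png

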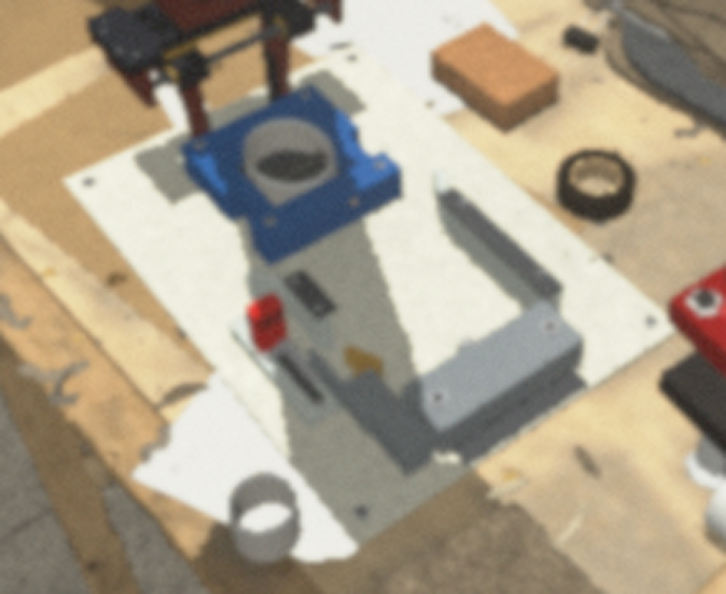

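The cassette is square to the board with its front just before the lead-ins. The front-bottom corners are at crop (272,262) and (402,195).

```bash
python3 - <<'E'
from h import *
f=lambda a:np.array(a)/3.3+[110,120]
print(loc(ray("scene",f([(272,262),(402,195)]),6)).round(1),loc(ray("scene",f([(437,185),(315,308)]),32)).round(1), "board TL,TR? ",loc(ray("scene",f([(65,180),(672,325)]),6)).round(1))
E
```

```text
[[-46.7 -56. ]
 [-44.3  54.6]] [[-15.5  65.7]
 [ 26.5 -65.5]] board TL,TR?  [[-211.2 -133.5]
 [ 166.8  125. ]]
```

Centred well. Continuing into the mouth.

Call:
{"method": "servo_tool", "body": {
  "steps": [
    {"slide": [-0.008,0.0005,0],"twist": [0,0,0],"fingers": -0.36},
    {"slide": [-0.008,0,0],"twist": [0,0,0],"fingers": -0.36},
    {"slide": [-0.008,0,0],"twist": [0,0,0],"fingers": -0.36},
    {"slide": [-0.008,0,0],"twist": [0,0,0],"fingers": -0.36},
    {"slide": [-0.006,0,0],"twist": [0,0,0],"fingers": -0.36}
  ]
}}

```text
time_s: 9.02
tcp_pos: [560.8, 222.8, 14.6]
ee_rot: [3.142, 0.0, 1.495]
ft_force: [0.1, 1.4, -0.3]
width: 59.5
finger_force: 0.4
```

Call:
{"method": "servo_tool", "body": {
  "steps": [
    {"slide": [-0.006,0,0],"twist": [0,0,0],"fingers": -0.36},
    {"slide": [-0.006,0,0],"twist": [0,0,0],"fingers": -0.36},
    {"slide": [-0.005,0,0],"twist": [0,0,0],"fingers": -0.36},
    {"slide": [-0.005,0,0],"twist": [0,0,0],"fingers": -0.36},
    {"slide": [-0.005,0,0],"twist": [0,0,0],"fingers": -0.36}
  ]
}}

```text
time_s: 9.65
tcp_pos: [558.7, 196.4, 14.6]
ee_rot: [-3.142, -0.0, 1.496]
ft_force: [-0.3, 1.1, -0.6]
width: 60.2
finger_force: 0.4
```

```bash
python3 - <<'E'
from h import *
rep()
E
```

```text
t 9.65 loc [-114.3   -0.8] z 14.6 rot [-3.1416e+00 -1.0000e-04  1.4957e+00] Fdock [-1.09 -0.35] -0.57 w 60.2
```

Call:
{"method": "servo_tool", "body": {
  "steps": [
    {"slide": [-0.006,0,0],"twist": [0,0,0],"fingers": -0.36},
    {"slide": [-0.006,0,0],"twist": [0,0,0],"fingers": -0.36},
    {"slide": [-0.006,0,0],"twist": [0,0,0],"fingers": -0.36},
    {"slide": [-0.006,0,0],"twist": [0,0,0],"fingers": -0.36},
    {"slide": [-0.006,0,0],"twist": [0,0,0],"fingers": -0.36}
  ]
}}

```text
time_s: 10.28
tcp_pos: [556.5, 166.3, 14.6]
ee_rot: [-3.142, 0.0, 1.496]
ft_force: [-0.9, 1.0, -0.0]
width: 59.6
finger_force: 0.5
```

Call:
{"method": "servo_tool", "body": {
  "steps": [
    {"slide": [-0.004,0,0],"twist": [0,0,0],"fingers": -0.36},
    {"slide": [-0.004,0,0],"twist": [0,0,0],"fingers": -0.36},
    {"slide": [-0.004,0,0],"twist": [0,0,0],"fingers": -0.36}
  ]
}}

```text
time_s: 10.65
tcp_pos: [555.5, 154.5, 14.6]
ee_rot: [-3.142, -0.0, 1.496]
ft_force: [0.8, 1.0, -0.5]
width: 59.7
finger_force: 0.4
```

Call:
{"method": "servo_tool", "body": {
  "steps": [
    {"slide": [-0.004,0,0],"twist": [0,0,0],"fingers": -0.36},
    {"slide": [-0.003,0,0],"twist": [0,0,0],"fingers": -0.36},
    {"slide": [-0.003,0,0],"twist": [0,0,0],"fingers": -0.36}
  ]
}}

```text
time_s: 11.02
tcp_pos: [555.0, 144.9, 14.7]
ee_rot: [3.141, -0.0, 1.496]
ft_force: [1.4, 2.4, -0.9]
width: 59.8
finger_force: 0.9
```

```bash
python3 - <<'E'
from h import *
rep()
E
```

```text
t 11.03 loc [-62.7  -0.7] z 14.7 rot [ 3.1411e+00 -5.0000e-04  1.4959e+00] Fdock [-2.47  1.23] -0.91 w 59.8
```

Force is starting to rise at centre ≈ 7, so the click should come near 47 (TCP about −22).

Call:
{"method": "servo_tool", "body": {
  "steps": [
    {"slide": [-0.003,0,0],"twist": [0,0,0],"fingers": -0.36},
    {"slide": [-0.003,0,0],"twist": [0,0,0],"fingers": -0.36},
    {"slide": [-0.003,0,0],"twist": [0,0,0],"fingers": -0.36}
  ]
}}

```text
time_s: 11.4
tcp_pos: [554.6, 138.6, 15.2]
ee_rot: [3.14, -0.004, 1.498]
ft_force: [2.0, 9.0, -1.1]
width: 59.8
finger_force: 4.4
```

Call:
{"method": "servo_tool", "body": {
  "steps": [
    {"slide": [-0.003,0,0],"twist": [0,0,0],"fingers": -0.36},
    {"slide": [-0.003,0,0],"twist": [0,0,0],"fingers": -0.36},
    {"slide": [-0.003,0,0],"twist": [0,0,0],"fingers": -0.36}
  ]
}}

```text
time_s: 11.78
tcp_pos: [554.3, 131.5, 15.7]
ee_rot: [3.139, -0.007, 1.499]
ft_force: [1.9, 12.2, -1.4]
width: 59.8
finger_force: 6.4
```

Call:
{"method": "servo_tool", "body": {
  "steps": [
    {"slide": [-0.003,0,0],"twist": [0,0,0],"fingers": -0.36},
    {"slide": [-0.003,0,0],"twist": [0,0,0],"fingers": -0.36}
  ]
}}

```text
time_s: 12.02
tcp_pos: [553.5, 122.8, 15.1]
ee_rot: [3.14, -0.003, 1.497]
ft_force: [1.6, 5.8, -1.8]
width: 60.0
finger_force: 3.1
```

```bash
python3 - <<'E'
from h import *
rep()
E
```

```text
t 12.03 loc [-40.6  -0.6] z 15.1 rot [ 3.1402 -0.0032  1.4974] Fdock [-5.94  1.2 ] -1.82 w 60.0
```

Call:
{"method": "servo_tool", "body": {
  "steps": [
    {"slide": [-0.002,0,0],"twist": [0,0,0],"fingers": -0.36},
    {"slide": [-0.002,0,0],"twist": [0,0,0],"fingers": -0.36}
  ]
}}

```text
time_s: 12.28
tcp_pos: [553.3, 118.8, 15.1]
ee_rot: [3.14, -0.003, 1.497]
ft_force: [2.0, 5.7, -0.8]
width: 59.3
finger_force: 3.1
```

Call:
{"method": "servo_tool", "body": {
  "steps": [
    {"slide": [-0.002,0,0],"twist": [0,0,0],"fingers": -0.36},
    {"slide": [-0.002,0,0],"twist": [0,0,0],"fingers": -0.36}
  ]
}}

```text
time_s: 12.52
tcp_pos: [553.0, 114.8, 15.1]
ee_rot: [3.14, -0.003, 1.497]
ft_force: [2.1, 5.7, -1.3]
width: 59.8
finger_force: 3.1
```

Call:
{"method": "servo_tool", "body": {
  "steps": [
    {"slide": [-0.002,0,0],"twist": [0,0,0],"fingers": -0.36},
    {"slide": [-0.001,0,0],"twist": [0,0,0],"fingers": -0.36}
  ]
}}

```text
time_s: 12.78
tcp_pos: [552.9, 112.7, 15.3]
ee_rot: [3.14, -0.004, 1.498]
ft_force: [2.6, 8.4, -0.8]
width: 59.9
finger_force: 4.2
```

```bash
python3 - <<'E'
from h import *
rep()
E
```

```text
t 12.78 loc [-30.4  -0.5] z 15.3 rot [ 3.1396 -0.0045  1.4978] Fdock [-8.53  1.98] -0.83 w 59.9
```

Call:
{"method": "servo_tool", "body": {
  "steps": [
    {"slide": [-0.0015,0,0],"twist": [0,0,0],"fingers": -0.36},
    {"slide": [-0.0015,0,0],"twist": [0,0,0],"fingers": -0.36}
  ]
}}

```text
time_s: 13.02
tcp_pos: [552.8, 110.1, 15.4]
ee_rot: [3.139, -0.005, 1.498]
ft_force: [2.8, 9.2, -0.1]
width: 59.9
finger_force: 4.5
```

Call:
{"method": "servo_tool", "body": {
  "steps": [
    {"slide": [-0.001,0,0],"twist": [0,0,0],"fingers": -0.36},
    {"slide": [-0.001,0,0],"twist": [0,0,0],"fingers": -0.36}
  ]
}}

```text
time_s: 13.28
tcp_pos: [552.7, 108.4, 15.4]
ee_rot: [3.139, -0.005, 1.499]
ft_force: [3.4, 8.8, -0.2]
width: 59.5
finger_force: 4.7
```

```bash
python3 - <<'E'
from h import *
rep()
E
```

```text
t 13.28 loc [-26.2  -0.4] z 15.4 rot [ 3.1393 -0.0054  1.4985] Fdock [-9.02  2.7 ] -0.23 w 59.5
```

Call:
{"method": "servo_tool", "body": {
  "steps": [
    {"slide": [-0.001,0,0],"twist": [0,0,0],"fingers": -0.36},
    {"slide": [-0.001,0,0],"twist": [0,0,0],"fingers": -0.36}
  ]
}}

```text
time_s: 13.52
tcp_pos: [552.4, 104.4, 15.3]
ee_rot: [3.14, -0.002, 1.497]
ft_force: [2.1, 5.2, 1.7]
width: 60.0
finger_force: 2.8
```

Call:
{"method": "servo_tool", "body": {
  "steps": [
    {"slide": [-0.001,0,0],"twist": [0,0,0],"fingers": -0.36}
  ]
}}

```text
time_s: 13.65
tcp_pos: [552.3, 103.4, 15.3]
ee_rot: [3.14, -0.002, 1.497]
ft_force: [1.6, 5.5, 1.1]
width: 59.9
finger_force: 2.9
```

Call:
{"method": "servo_tool", "body": {
  "steps": [
    {"slide": [-0.001,0,0],"twist": [0,0,0],"fingers": -0.36}
  ]
}}

```text
time_s: 13.78
tcp_pos: [552.2, 102.5, 15.3]
ee_rot: [3.14, -0.002, 1.497]
ft_force: [2.1, 5.5, 1.7]
width: 59.7
finger_force: 3.0
```

```bash
python3 - <<'E'
from h import *
rep()
E
```

```text
t 13.78 loc [-20.2  -0.4] z 15.3 rot [ 3.1399e+00 -2.5000e-03  1.4967e+00] Fdock [-5.67  1.67] 1.68 w 59.7
```

Force dropped from 9 to 5 N with a small jump forward, which looks like the click. I'll back off and check that it holds.

Call:
{"method": "servo_tool", "body": {
  "steps": [
    {"slide": [0.003,0,0],"twist": [0,0,0],"fingers": -0.36},
    {"slide": [0.003,0,0],"twist": [0,0,0],"fingers": -0.36},
    {"slide": [0.012,0,0],"twist": [0,0,0],"fingers": -0.36},
    {"slide": [0.02,0,0],"twist": [0,0,0],"fingers": -0.36},
    {"slide": [0,0,0],"twist": [0,0,0],"fingers": -0.36}
  ]
}}

```text
time_s: 14.4
tcp_pos: [553.9, 140.5, 14.6]
ee_rot: [-3.141, -0.0, 1.498]
ft_force: [-0.2, 0.4, 1.0]
width: 59.6
finger_force: 0.0
```

```bash
python3 - <<'E'
from h import *
rep()
im=manip.get_image("scene")[160:280,140:300]
cv2.imwrite("pics/s4.png",cv2.resize(im,None,fx=4.8,fy=4.8,interpolation=cv2.INTER_CUBIC))
E
```

```text
t 14.4 loc [-58.2  -1.5] z 14.6 rot [-3.1412e+00 -3.0000e-04  1.4979e+00] Fdock [-0.39 -0.21] 0.98 w 59.6
```

View pics/s4.png

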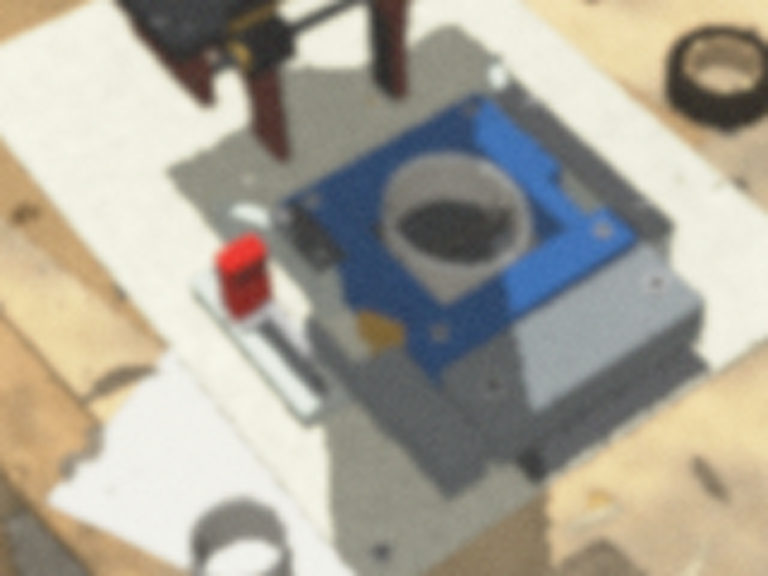

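The cassette is seated against the block, with the brass nose in the notch at (380,330). The red grip at (243,278) is still open. Next is the lock: shut the fingers and come down behind the grip.

Call:
{"method": "servo_tool", "body": {
  "steps": [
    {"slide": [0,0,-0.045],"twist": [0,0,0],"fingers": 1},
    {"slide": [0,0,-0.045],"twist": [0,0,0],"fingers": 1},
    {"slide": [-0.02,-0.048,0],"twist": [0,0,0],"fingers": 1},
    {"slide": [-0.02,-0.047,0],"twist": [0,0,0],"fingers": 1},
    {"slide": [0,0,0],"twist": [0,0,0],"fingers": 1}
  ],
  "force": 5
}}

```text
time_s: 15.08
tcp_pos: [453.3, 102.9, 104.0]
ee_rot: [-3.139, 0.005, 1.495]
ft_force: [1.1, -1.0, -0.3]
width: 13.0
finger_force: 0.0
```

```bash
python3 - <<'E'
from h import *
s=rep()
im=manip.get_image("scene")
m=cv2.inRange(cv2.cvtColor(im,cv2.COLOR_BGR2HSV),(0,170,90),(6,255,255))
m[:,:150]=0;m[:,240:]=0
n,l,st,c=cv2.connectedComponentsWithStats(m);i=1+st[1:,4].argmax();print(c[i],st[i],loc(ray("scene",c[i],40)))
E
```

```text
t 15.07 loc [-13.5 -99.2] z 104.0 rot [-3.1394  0.0049  1.495 ] Fdock [0.89 1.16] -0.33 w 13.0
[189.82608696 217.57971014] [186 211   9  14  69] [[  21.97813412 -100.8477183 ]]
```

Call:
{"method": "servo_tool", "body": {
  "steps": [
    {"slide": [0,0.001,0.032],"twist": [0,0,0],"fingers": 1},
    {"slide": [0,0,0.032],"twist": [0,0,0],"fingers": 1},
    {"slide": [0,0,0],"twist": [0,0,0],"fingers": 1},
    {"slide": [-0.008,0,0],"twist": [0,0,0],"fingers": 1},
    {"slide": [-0.008,0,0],"twist": [0,0,0],"fingers": 1}
  ]
}}

```text
time_s: 15.75
tcp_pos: [457.3, 89.6, 41.6]
ee_rot: [3.14, -0.0, 1.495]
ft_force: [0.1, -0.2, 0.0]
width: 0.5
finger_force: 0.0
```

Call:
{"method": "servo_tool", "body": {
  "steps": [
    {"slide": [-0.007,0,0],"twist": [0,0,0],"fingers": 1},
    {"slide": [-0.007,0,0],"twist": [0,0,0],"fingers": 1},
    {"slide": [-0.007,0,0],"twist": [0,0,0],"fingers": 1},
    {"slide": [-0.007,0,0],"twist": [0,0,0],"fingers": 1},
    {"slide": [-0.004,0,0],"twist": [0,0,0],"fingers": 1}
  ]
}}

```text
time_s: 16.38
tcp_pos: [454.1, 57.6, 40.6]
ee_rot: [3.141, 0.0, 1.495]
ft_force: [0.9, 1.4, 1.1]
width: 0.7
finger_force: 1.0
```

Call:
{"method": "servo_tool", "body": {
  "steps": [
    {"slide": [-0.003,0,0],"twist": [0,0,0],"fingers": 1},
    {"slide": [-0.003,0,0],"twist": [0,0,0],"fingers": 1}
  ]
}}

```text
time_s: 16.62
tcp_pos: [453.7, 52.1, 40.6]
ee_rot: [3.141, -0.0, 1.496]
ft_force: [2.0, 1.0, 0.4]
width: 0.5
finger_force: 1.0
```

```bash
python3 - <<'E'
from h import *
s=rep()
E
```

```text
t 16.62 loc [ 37.2 -95.1] z 40.6 rot [ 3.1414e+00 -2.0000e-04  1.4958e+00] Fdock [-1.13  1.93] 0.39 w 0.5
```

Call:
{"method": "servo_tool", "body": {
  "steps": [
    {"slide": [-0.003,0,0],"twist": [0,0,0],"fingers": 1},
    {"slide": [-0.003,0,0],"twist": [0,0,0],"fingers": 1}
  ]
}}

```text
time_s: 16.88
tcp_pos: [453.2, 46.0, 40.6]
ee_rot: [3.141, -0.0, 1.496]
ft_force: [1.9, 2.2, -0.1]
width: 0.8
finger_force: 1.0
```

Call:
{"method": "servo_tool", "body": {
  "steps": [
    {"slide": [-0.002,0,0],"twist": [0,0,0],"fingers": 1},
    {"slide": [-0.002,0,0],"twist": [0,0,0],"fingers": 1}
  ]
}}

```text
time_s: 17.12
tcp_pos: [453.0, 44.1, 40.7]
ee_rot: [3.141, -0.004, 1.497]
ft_force: [3.1, 11.1, -4.4]
width: 0.9
finger_force: 5.7
```

```bash
python3 - <<'E'
from h import *
s=rep()
E
```

```text
t 17.12 loc [ 45.3 -95.2] z 40.7 rot [ 3.141  -0.0035  1.4966] Fdock [-11.28   2.31] -4.36 w 0.9
```

The end stop is reached at 11 N. I'll hold briefly, then withdraw and look.

Call:
{"method": "servo_tool", "body": {
  "steps": [
    {"slide": [-0.001,0,0],"twist": [0,0,0],"fingers": 1},
    {"slide": [0,0,0],"twist": [0,0,0],"fingers": 1},
    {"slide": [0.01,0,0],"twist": [0,0,0],"fingers": 1},
    {"slide": [0.015,0,0],"twist": [0,0,0],"fingers": 1},
    {"slide": [0,0,-0.05],"twist": [0,0,0],"fingers": 1}
  ]
}}

```text
time_s: 17.75
tcp_pos: [452.4, 67.3, 89.2]
ee_rot: [-3.136, 0.0, 1.498]
ft_force: [0.5, -0.2, 0.8]
width: 0.6
finger_force: 0.0
```

Call:
{"method": "servo_tool", "body": {
  "steps": [
    {"slide": [0,0,-0.06],"twist": [0,0,0],"fingers": 1},
    {"slide": [0.04,-0.03,-0.04],"twist": [0,0,0],"fingers": 1},
    {"slide": [0.04,-0.03,-0.02],"twist": [0,0,0],"fingers": 1},
    {"slide": [0.04,-0.03,0],"twist": [0,0,0],"fingers": 1},
    {"slide": [0,0,0],"twist": [0,0,0],"fingers": 1}
  ]
}}

```text
time_s: 18.38
tcp_pos: [372.4, 194.4, 210.3]
ee_rot: [3.14, 0.001, 1.502]
ft_force: [0.0, -0.8, -0.8]
width: 0.6
finger_force: 0.0
```

```bash
python3 - <<'E'
from h import *
s=rep()
cass("top")
im=manip.get_image("scene")[170:260,160:280]
cv2.imwrite("pics/s5.png",cv2.resize(im,None,fx=6.5,fy=6.5,interpolation=cv2.INTER_CUBIC))
E
```

```text
t 18.38 loc [ -98.8 -186.5] z 210.3 rot [3.1402e+00 9.0000e-04 1.5019e+00] Fdock [0.75 0.1 ] -0.77 w 0.6
top cass ctr [47.5 -1.6] size [117.9 115.8] ang 0.6541234254837036 corners [[-12.199999809265137, 55.70000076293945], [-10.800000190734863, -60.20000076293945], [107.0999984741211, -58.79999923706055], [105.80000305175781, 57.0]]
```

View pics/s5.png

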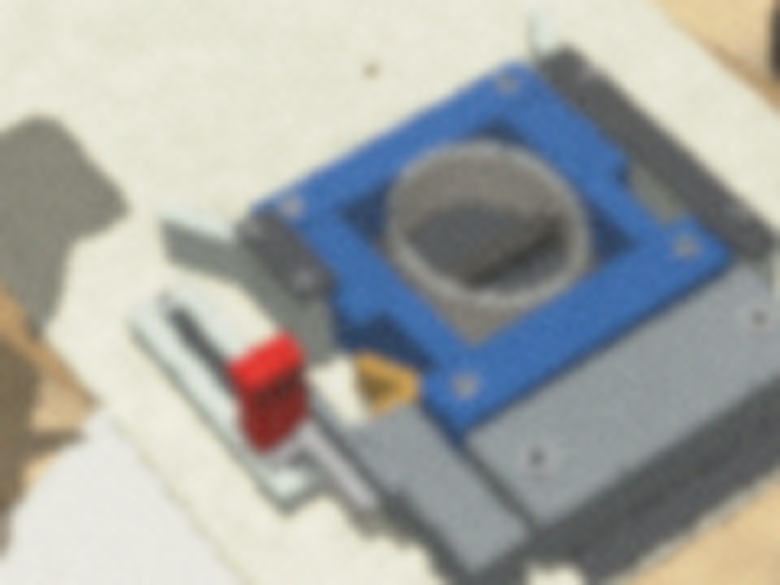

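The cassette sits in the dock at x=47.5, square, with the brass catch in its notch at (390,385). The grip is at its end stop at (270,390), and nothing is touching. Handing in.

```bash
python3 -c "
from bench import manip
print(manip.finish_job())"
```

```text
the job is handed in; nothing more can be done
None
```

I handed the job in, but the system gave no verdict: the cassette is clicked in and held by the catch (peak push seen about 12 N), the lock slide is at its end stop, I touched none of the bystanders, and the arm is clear.

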